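# Lock a grinder workhead's spindle with its cross pin

## Task

Lock the spindle of the workhead so that its collet nut can be undone: take the longer of the two pins out of the drilled block and stand it in the guide bush on top of the workhead, where it rides on the spindle, then let go of it. Turn the spindle by its spoked capstan, by feel, until the pin drops into the spindle's hidden cross-hole and the capstan catches; stop there and do not wrench it against the pin. Then press the pin down fully home, until its head sits on the bush, and leave the other things where they are.

Things in the scene. Friction and masses are not known exactly. Their poses are not given: they have to be found in the camera images.
- workhead: Grey cast workhead fixed on the plate: foot 92 x 104 x 13 mm, level barrel 54 mm in diameter and 90 mm long, top at 87 mm. Origin at the centre of the foot's underside, z up, y along the spindle towards the capstan. The spindle's axis is level, 60 mm up; slotted collet nut (38 mm diameter) at the -y end, capstan at the +y end.
- spindle: Spindle of 26 mm diameter with collet nut and capstan; turns both ways without end, drag about 2 N at the spokes, stays where left. Origin on its axis below the bush, y along the axis, one spoke along its z. An 11.5 mm cross-hole goes right through it under the bush (lines up twice a turn), hidden in the barrel; its angle to the spokes differs each time. It starts 25 degrees or more out of line.
- wheel_centre (a point): Centre of the capstan, on the spindle's axis, 86 mm towards +y and 60 mm up from the workhead's origin (a fixed point; axes as the workhead's). Hub 30 mm in diameter, 24 mm long; six round spokes 8 mm thick, 60 degrees apart in one plane across the axis, each with a 13 mm ball centred 46 mm from the axis (reach 52.5 mm), for pushing with a finger. 29 mm of room between hub and barrel.
- bush_mouth (a point): Centre of the upper face of the upright steel guide bush on top of the workhead, 97 mm straight above its origin; z is the bush's axis. Bore 11.2 mm, mouth bevelled to 15.6 mm, outer diameter 23.6 mm. The spindle's surface lies 24 mm below the mouth.
- lock_pin: Long locking pin, steel, upright in a hole of the drilled block: shank 10 x 53 mm, round nose, knurled head 20 mm in diameter, 22 mm high. Origin at the tip of the nose, z towards the head. Riding on the spindle, its head's underside is 29 mm above the bush mouth. Into the lined-up cross-hole it drops 12 mm by its weight onto a spring ball that yields to 5 to 20 N; home, the head sits on the bush.
- lock_pin_head (a point): Centre of the long pin's head (half-way up the head), on the pin's axis, 64 mm above the tip.
- short_pin_head (a point): Centre of the head of the other, shorter pin, which stands in another hole of the block and is not needed: shank 10 x 40 mm, head 14 mm in diameter and 15 mm high; 47.5 mm above its tip.
- pin_block: Wooden block 50 x 116 x 40 mm, fixed; origin at the centre of its underside, y along its length. Three upright holes of 11 mm diameter, 33 mm deep, in a row at y = -38, 0 and 38 mm; the two pins stand in the outer ones, either way round.
- setting_ring: Plain steel ring, 60 mm across, 14 mm high, lying on the plate; origin at the centre of its underside. A bystander.
- spanner: Open-ended spanner 134 mm long, 9 mm thick, lying on the plate; origin at the centre of its underside. A bystander.
Things that resemble listed ones, but are neither listed nor needed, are in the scene too. Leave any green or pink look-alike of the lock_pin alone.

How it is judged:
On the way, in this order (a step that is already met when the one before it is completed fails the run):
1. the long pin stands in the bush, riding on the spindle, let go (z of lock_pin in the frame of bush_mouth below -0.015 m and horizontal distance between lock_pin and bush_mouth below 0.004 m and contact force between the fingers and lock_pin below 0.1 N), for 0.2 s.
2. the pin has dropped at least 6 mm into the spindle's cross-hole (z of lock_pin in the frame of bush_mouth below -0.03 m), for 0.2 s.
At the end, for the whole second after the job is handed in: The long pin is through the spindle and home: its tip at least 50.5 mm below the bush mouth (53 mm is fully home), its head within 4 mm of the bush's axis, upright within 0.1 rad, at rest and let go (z of lock_pin in the frame of bush_mouth below -0.0505 m and horizontal distance between lock_pin_head and bush_mouth below 0.004 m and angle between lock_pin's own z axis and vertical below 0.1 rad and linear speed of lock_pin below 0.02 m/s); the robot touches nothing.
It fails at once if the long pin and the spindle are forced against each other with more than 45 N (capstan wrenched against the pin, or pin rammed on the spindle) (contact force between lock_pin and spindle above 45 N).
It fails at once if the short pin, the setting ring or the spanner is moved more than 30 mm (distance of any of short_pin_head, setting_ring, spanner from where it was at the start of the episode above 0.03 m).
It also fails if it takes over 64 s, if anything falls off the work surface, if the arm or the gripper's body presses on something with over 40 N, if the wrist force passes 120 N, or if a joint passes its speed limit or range.

## Robot

A 6-joint arm with a two-finger parallel gripper is mounted at the origin on a cart in front of the work surface, level with it; the furniture and walls round the work are solid. World frame = base frame: x ahead of the robot, y to its left, z up, the work surface at z = 0. Lengths are in m, angles in rad, forces in N, time in s.
With the tool pointing down it reaches from about 0.275 to 0.825 m from the base axis. Payload 4.9 kg.
Tool frame: the origin (TCP) lies midway between the tips of the shut fingers; the grasp point (between the pads) lies 19 mm behind it (grip_point_offset is the distance from the TCP to the grasp point, in m); z points along the fingers, x is the direction in which the jaws open and shut, and the axes are right-handed (so a half turn about z gives the same grasp; the last joint's range is limited). The gripper opens to 85 mm and grips with 20 to 120 N. Pads are 22 mm wide; open, the fingers measure 114 mm over their backs; the gripper's body (76 mm by 85 mm) begins 54 mm behind the grasp point. The pads swing forward as they close: fully open they stand 13 mm farther back than shut.
Start: joints at [1.145, 0.326, -0.193, 1.052, 0, 1.437], TCP at [0.158, 0.527, 0.231] pointing down, gripper open.
Joint ranges: [-2.65, 2.65], [-0.97, 1.79], [-1.3, 1.35], [-1.93, 2.1], [-1.47, 1.37], [-3.14, 3.14]. Speed limits (rad/s): [2.57, 2.57, 3.14, 3.14, 3.14, 3.14].

## Interface

Orientations are given as a rotation vector (axis times angle).
In Python, from cell import * gives the robot as it stands. Calls block until the motion is done:
- movep(position, orientation): joint-space move of the TCP to a pose.
- move_l(position, velocity=0.15, rot=None, until_force=None): straight line of the TCP; rot=None keeps the orientation; velocity is the mean speed in m/s. With until_force (N) it stops when the force on the tool has changed by that much, and returns True; else False.
- set_joints(angles): joint-space move.
- let_go() and grab(newtons=None): open the fingers fully, or close them until they stop; newtons is the grip in N (None keeps the last).
- sleep(seconds).
- ik(position, orientation): joint angles nearest the present ones, or None.
- get_state(): the state.
- grab_frame(name): name is "side" or "top" or "wrist"; returns a dict with "img" (480x640x3 uint8, red, green, blue), "fx", "fy", "cx", "cy" (pixels), "cam_to_world" (4x4, takes a point from camera to world coordinates); the wrist camera has in their place "T_tool_cam" (4x4, takes a point from camera to tool coordinates, whose origin is the TCP and whose axes are the tool frame's). Camera axes: x right, y down, z forward; pixel columns grow to the right and rows downward; lengths in m; the calibration is good to about 2 mm. A picture is of the moment at which its call begins: read the wrist's pose just before it. There is no depth.
A pose or a line that the arm cannot do raises MotionError and nothing moves.
- sign_off(): hands the job in, once; it reports no verdict.
Trained networks look in the newest picture that a camera, given by its name, has taken for a name from the list of things; names that differ only in an ending like _2 or _b are one class to them, and where a whole thing is asked for, a point or a joint stands for the part that bears it (a point fixed in the world has none). Each returns a list of dicts, best first, with "score" (0 to 1); they miss things now and then, are a little off and sometimes report something else, mostly with a low value. They report only what shows in the picture. A call takes as long as a camera call. They do not tell look-alikes from the thing itself.
- spot_in(camera, name): "centre" ([column, row] in pixels, amid what is visible of it).
- silhouettes(camera, name): "mask" (480x640 bool, what is visible of it) and "centre" ([column, row] in pixels, amid what is visible of it).
- tip_of(camera, name): "centre" ([column, row] in pixels: a listed point, or the origin of a listed thing).
The state is a dict: "clock": time; "q": joint angles; "joint_velocities": joint speeds; "tau": joint torques, N m; "position": TCP position; "eef_rot": TCP orientation; "contact_force": force on the tool from outside, world axes, zero at the start; "wrist_torque": the same for the moment, N m; "finger_gap": opening from 0.0 (shut) to 1.0 (fully open).
Only numpy, scipy, OpenCV 4.12 (cv2) and the standard library are available. Lean on these libraries where they do the work, as an engineer would, in place of code of your own. Each camera call takes 0.05 s, during which the arm holds its last target. There are 200 camera calls.

## Working session

There is one attempt and no reset: what is moved stays moved. The work goes in short steps, each a Python script; the robot and the scene stay as the last script left them, time stands still between calls to the robot, and variables do not carry over. Pictures are saved under pics/ and viewed, about 8 in all and at most 12, crops included, and the job is handed in when it is done.

```bash
mkdir -p pics; ls; cat > h.py <<'E'
from cell import *
import numpy as np, cv2
from scipy.spatial.transform import Rotation as R
def shot(c,fn=None):
    s=get_state(); f=grab_frame(c)
    if c=="wrist":
        T=np.eye(4);T[:3,:3]=R.from_rotvec(s["eef_rot"]).as_matrix();T[:3,3]=s["position"]
        f["cam_to_world"]=T@np.array(f["T_tool_cam"])
    if fn: cv2.imwrite("pics/"+fn,f["img"][:,:,::-1])
    return f
def ray(f,px):
    M=np.array(f["cam_to_world"]);d=M[:3,:3]@np.array([(px[0]-f["cx"])/f["fx"],(px[1]-f["cy"])/f["fy"],1])
    return M[:3,3],d/np.linalg.norm(d)
def atz(f,px,z):
    o,d=ray(f,px);return o+d*(z-o[2])/d[2]
def proj(f,p):
    c=np.linalg.inv(np.array(f["cam_to_world"]))@np.append(p,1);return np.array([f["fx"]*c[0]/c[2]+f["cx"],f["fy"]*c[1]/c[2]+f["cy"]])
def tri(rs):
    A=0;b=0
    for o,d in rs:
        P=np.eye(3)-np.outer(d,d);A=A+P;b=b+P@o
    return np.linalg.solve(A,b)
E
python3 - <<'E'
from h import *
np.set_printoptions(precision=4,suppress=True)
Z=dict(lock_pin_head=.071,short_pin_head=.0545,bush_mouth=.097,wheel_centre=.06,pin_block=0,workhead=0,setting_ring=0,spanner=0)
F={c:shot(c,c+"1.png") for c in("top","side")}
for c,f in F.items():
    print(c,np.array(f["cam_to_world"])[:3,3],f["fx"])
    for n,z in Z.items():
        print(n,[(np.round(d["score"],2),np.round(d["centre"]),atz(f,d["centre"],z)) for d in tip_of(c,n)[:4]])
print(get_state()["clock"])
cv2.imwrite("pics/a.png",np.vstack([F[c]["img"] for c in F])[:,:,::-1][::1])
E
```

```text
pics
top [ 0.3659 -0.1508  1.2149] 503.6778878481261
lock_pin_head [(np.float64(0.5), array([450., 263.]), array([ 0.4728, -0.4562,  0.071 ])), (np.float64(0.41), array([409., 261.]), array([ 0.4761, -0.3632,  0.071 ])), (np.float64(0.41), array([332., 238.]), array([ 0.5235, -0.1862,  0.071 ]))]
short_pin_head [(np.float64(0.55), array([376., 251.]), array([ 0.4997, -0.2884,  0.0545]))]
bush_mouth [(np.float64(0.85), array([218., 252.]), array([0.4816, 0.067 , 0.097 ]))]
wheel_centre [(np.float64(0.92), array([186., 268.]), array([0.448 , 0.1463, 0.06  ]))]
pin_block [(np.float64(0.64), array([392., 255.]), array([ 0.4973, -0.336 ,  0.    ]))]
workhead [(np.float64(0.88), array([225., 256.]), array([0.4823, 0.0697, 0.    ])), (np.float64(0.72), array([406., 262.]), array([ 0.4803, -0.3694,  0.    ]))]
setting_ring [(np.float64(0.59), array([323., 205.]), array([ 0.6145, -0.1657,  0.    ])), (np.float64(0.34), array([410., 262.]), array([ 0.4793, -0.3781,  0.    ]))]
spanner [(np.float64(0.69), array([330., 303.]), array([ 0.377 , -0.1875,  0.    ])), (np.float64(0.67), array([216., 
[... 336 characters left out ...]
, (np.float64(0.45), array([270., 291.]), array([ 0.3977, -0.3236,  0.071 ]))]
short_pin_head [(np.float64(0.4), array([335., 294.]), array([ 0.5036, -0.2936,  0.0545]))]
bush_mouth []
wheel_centre [(np.float64(0.76), array([324., 206.]), array([0.454 , 0.1605, 0.06  ]))]
pin_block [(np.float64(0.9), array([325., 332.]), array([ 0.4888, -0.3254,  0.    ]))]
workhead [(np.float64(0.6), array([333., 245.]), array([0.485 , 0.0485, 0.    ]))]
setting_ring [(np.float64(0.75), array([270., 289.]), array([ 0.3731, -0.1849,  0.    ])), (np.float64(0.62), array([385., 292.]), array([ 0.5966, -0.1754,  0.    ]))]
spanner [(np.float64(0.63), array([271., 293.]), array([ 0.3775, -0.2012,  0.    ]))]
0.9
```

```bash
python3 -c "
import cv2,numpy as np
t=cv2.imread('pics/top1.png')[150:350,140:500];s=cv2.imread('pics/side1.png')[160:400,210:450]
t=cv2.resize(t,(800,444));cv2.imwrite('pics/t.png',t);cv2.imwrite('pics/s.png',cv2.resize(s,(600,600)))"
```

```text
(no output)
```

View pics/t.png

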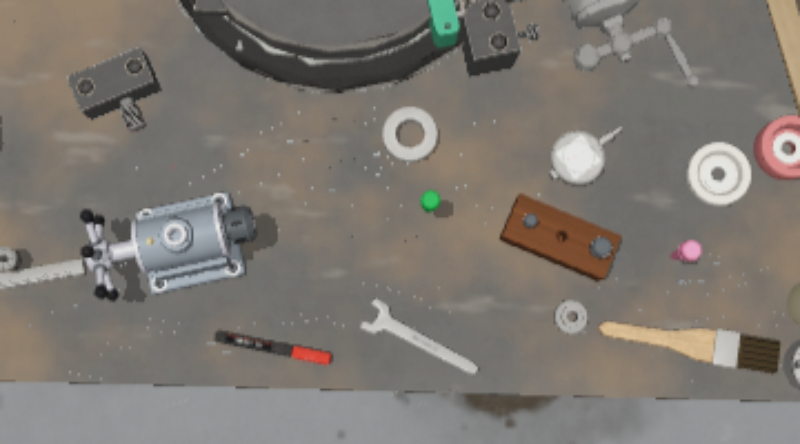

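View pics/s.png

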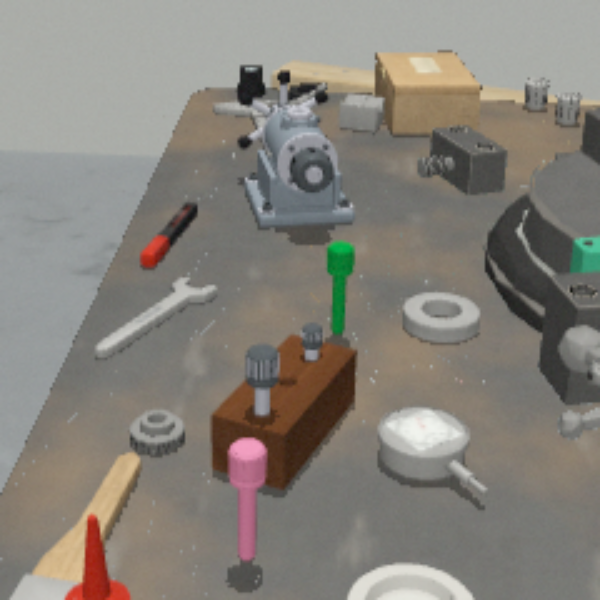

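The candidates for the long pin in the top view are the grey large head in the block at (409,261), the green pin at (332,238) and the pink pin at (450,263). The grey one fits: it stands in the block's outer hole with the bigger, taller head. The short pin is the other one, at (376,251). Next I'll refine with the wrist camera, starting with the workhead and then the pin.

```bash
cat >> h.py <<'E'
def down(yaw): return (R.from_euler('z',yaw)*R.from_matrix(np.diag([1.,-1,-1]))).as_rotvec()
def best(p,yaw):
    c=[(np.abs(q[5]),down(y)) for y in (yaw,yaw+np.pi) for q in [ik(p,down(y))] if q is not None]
    return min(c,key=lambda t:t[0])[1]
np.set_printoptions(precision=4,suppress=True)
E
python3 - <<'E'
from h import *
def look(p,yaw,fn,names):
    movep(p,best(p,yaw)); sleep(.3)
    f=shot("wrist",fn); print(get_state()["position"],get_state()["q"]); print("cam",np.array(f["cam_to_world"]))
    for n,z in names.items(): print(n,[(np.round(d["score"],2),np.round(d["centre"],1),atz(f,d["centre"],z)) for d in tip_of("wrist",n)[:3]])
look([.465,.10,.33],np.arctan2(.08,-.033),"w1.png",dict(bush_mouth=.097,wheel_centre=.06,workhead=0))
look([.473,-.364,.27],np.deg2rad(-18),"w2.png",dict(lock_pin_head=.071,short_pin_head=.0545,pin_block=0))
print(get_state()["clock"])
a=cv2.imread("pics/w1.png");b=cv2.imread("pics/w2.png")
cv2.imwrite("pics/w.png",cv2.resize(np.vstack([a,b]),(400,600)))
E
```

```text
[0.4649 0.1003 0.3299] [ 0.0572  0.1371 -0.1865  1.2473  0.     -0.3347]
cam [[-0.3813  0.8847  0.2682  0.3967]
 [ 0.9244  0.3647  0.1113  0.0718]
 [ 0.0007  0.2904 -0.9569  0.4723]
 [ 0.      0.      0.      1.    ]]
bush_mouth [(np.float64(0.65), array([285.2, 193.6]), array([0.4721, 0.0688, 0.097 ]))]
wheel_centre [(np.float64(0.65), array([371.5, 200.5]), array([0.4539, 0.1484, 0.06  ]))]
workhead [(np.float64(0.77), array([290.6, 177.1]), array([0.4723, 0.0669, 0.    ]))]
[ 0.4733 -0.3635  0.2701] [-0.7787  0.3936  0.0063  1.1834  0.0001  1.1054]
cam [[ 0.9512 -0.2954 -0.0897  0.4963]
 [-0.3087 -0.9102 -0.2761 -0.2932]
 [-0.0001  0.2903 -0.9569  0.4126]
 [ 0.      0.      0.      1.    ]]
lock_pin_head [(np.float64(0.82), array([354.5, 307.2]), array([ 0.4737, -0.4563,  0.071 ])), (np.float64(0.58), array([322.9, 207.1]), array([ 0.4748, -0.3635,  0.071 ])), (np.float64(0.57), array([325.2, 192. ]), array([ 0.4804, -0.3523,  0.071 ]))]
short_pin_head [(np.float64(0.68), array([330.6, 110.8]), array([ 0.5036, -0.2944,  0.0545]))]
pin_block [(np.float64(0.94), array([327.1, 154. ]), array([ 0.4898, -0.3307,  0.    ]))]
5.5417
```

```bash
python3 -c "
import cv2,numpy as np
a=cv2.imread('pics/w1.png')[80:300,200:500];b=cv2.imread('pics/w2.png')[60:280,200:500]
t=cv2.imread('pics/top1.png')[225:295,170:265]
cv2.imwrite('pics/w.png',np.vstack([np.hstack([cv2.resize(x,(400,293)) for x in (a,b)]),np.hstack([cv2.resize(t,(400,295)),np.zeros((295,400,3),np.uint8)])]))"
```

```text
(no output)
```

View pics/w.png

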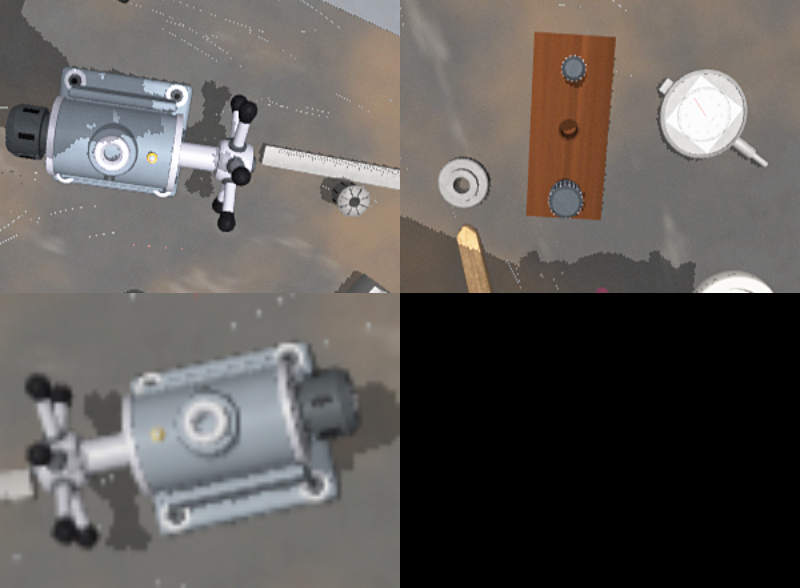

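```bash
python3 - <<'E'
from h import *
def look(xy,z,yaw,fn):
    p=[*xy,z+.13]; movep(p,best(p,yaw)); sleep(.4)
    f=shot("wrist",fn); print(get_state()["position"], np.array(f["T_tool_cam"])[:3,3], proj(f,[*xy,z]));return f
look([.4745,-.3635],.082,np.deg2rad(-18),"c1.png")
for n in("lock_pin_head","lock_pin","short_pin_head"): print([(d["score"],d["centre"]) for d in tip_of("wrist",n)[:3]])
a=np.arctan2(.08,-.02)
look([.4721,.0688],.097,a+np.pi/2,"c2.png")
for n in("bush_mouth","wheel_centre"):print([(d["score"],d["centre"]) for d in tip_of("wrist",n)[:3]])
print(get_state()["clock"])
A=[cv2.imread(f"pics/c{i}.png") for i in(1,2)]
cv2.imwrite("pics/c.png",cv2.resize(np.hstack([x[:,120:520] for x in A]),(800,480)))
E
```

```text
[ 0.4748 -0.3638  0.2128] [ 0.0003 -0.0739 -0.1424] [320.1528 229.0851]
[(0.77, [321.8, 230.1])]
[(0.78, [347.9, 298.4]), (0.76, [321.6, 205.8])]
[(0.71, [328.3, 111.0]), (0.32, [321.6, 225.7])]
[0.4722 0.0686 0.2269] [ 0.0001 -0.0737 -0.1424] [321.3461 229.5014]
[(0.89, [324.0, 231.2]), (0.3, [171.2, 414.4])]
[(0.83, [323.6, 95.4])]
8.625
```

View pics/c.png

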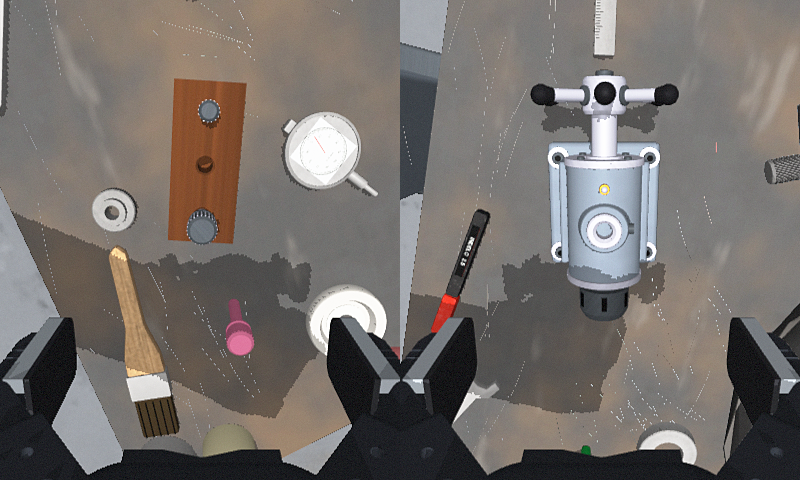

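```bash
python3 - <<'E'
from h import *
import json
# poses of the two looks
T0=np.array(shot("wrist")["T_tool_cam"]);f=grab_frame("wrist")
def pt(pos,yaw,px,z):
    g=dict(f);T=np.eye(4);T[:3,:3]=R.from_rotvec(best(pos,yaw)).as_matrix();T[:3,3]=pos;g["cam_to_world"]=T@T0
    return atz(g,px,z)
a=np.arctan2(.08,-.02)+np.pi/2
bush=pt([.4722,.0686,.2269],a,(324.3,231.2),.097);wheel=pt([.4722,.0686,.2269],a,(323.6,95.4),.06)
pin=pt([.4748,-.3638,.2128],np.deg2rad(-18),(322.3,230.3),.082)
print(bush,wheel,wheel-bush,np.linalg.norm((wheel-bush)[:2]),np.rad2deg(np.arctan2(*(wheel-bush)[1::-1])),pin)
json.dump(dict(bush=list(bush),wheel=list(wheel),yaw=a),open("m.json","w"))
o=best([pin[0],pin[1],.12],np.deg2rad(-18))
movep([pin[0],pin[1],.16],o); move_l([pin[0],pin[1],.052],.1); 
s=get_state();print(s["position"],s["contact_force"])
grab(40);s=get_state();print("gap",s["finger_gap"],s["contact_force"])
move_l([pin[0],pin[1],.2],.12);s=get_state();print("gap",s["finger_gap"],s["contact_force"])
p=[bush[0],bush[1],.2];movep(p,best(p,a));move_l([bush[0],bush[1],.16],.1);sleep(.4)
s=get_state();print(s["position"],s["contact_force"],s["clock"])
W=shot("wrist","d1.png");t=shot("top","d2.png");S=shot("side","d3.png")
c=lambda g,u,v,r:cv2.resize(g["img"][int(v-r):int(v+r),int(u-r):int(u+r),::-1],(390,390),interpolation=cv2.INTER_CUBIC)
b=proj(t,bush);q=proj(S,bush)
cv2.imwrite("pics/d.png",np.hstack([c(t,*b,30),c(S,q[0],q[1]-10,30)]));print(b,q)
E
```

```text
[0.4743 0.0683 0.097 ] [0.4532 0.1513 0.06  ] [-0.0211  0.083  -0.037 ] 0.08561285016648879 104.26374715592402 [ 0.4753 -0.3644  0.082 ]
[ 0.4757 -0.3648  0.0527] [-0.5817 -0.7006  0.0742]
gap 0.21869097008634417 [-1.1455  0.3817  2.2799]
gap 0.21645875631849404 [-0.4944 -0.1233 -1.1484]
[0.4745 0.0683 0.1603] [-0.3168 -0.1103 -1.0648] 16.1083
[217.6701 255.6541] [329.9841 203.9529]
```

View pics/d.png

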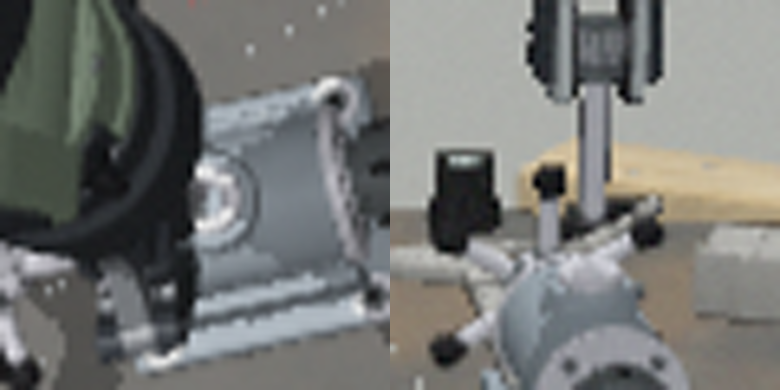

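The long pin hangs upright in the jaws, centred over the bush in the side view (crop column about 594 for both). Now I'll lower it by feel.

```bash
python3 - <<'E'
from h import *
import json;m=json.load(open("m.json"));b=m["bush"]
r=move_l([b[0],b[1],.112],.02,until_force=5)
s=get_state();print(r,s["position"],s["contact_force"],s["wrist_torque"],s["clock"])
E
```

```text
True [0.4744 0.0683 0.1175] [ 0.4868 -0.1575  3.8809] [-0.0248 -0.0275  0.0193] 18.125
```

```bash
cat >> h.py <<'E'
import json
try:
    m=json.load(open("m.json"));b=np.array(m["bush"])
    ax=np.array([np.cos(np.deg2rad(104.3)),np.sin(np.deg2rad(104.3)),0]);t=np.array([-ax[1],ax[0],0])
    wh=b+.086*ax;wh[2]=.06
except FileNotFoundError: pass
def pinz():
    f=shot("side");o=[]
    for d in tip_of("side","lock_pin_head"):
        # intersect with vertical line over the bush
        c,v=ray(f,d["centre"]);A=np.array([v,[0,0,-1]]).T
        x=np.linalg.lstsq(A,np.array([b[0],b[1],0])-c,rcond=None)[0];P=c+v*x[0]
        if np.hypot(*(P-b)[:2])<.015:o.append((round(d["score"],2),P-b))
    return o
E
python3 - <<'E'
from h import *
let_go();sleep(.2);move_l([b[0],b[1],.24],.15);sleep(.3)
print(pinz(),get_state()["clock"])
grab(20)
yaw=np.deg2rad(104.3);p=wh-.037*t+[0,0,.09];o=best(p,yaw);movep(p,o)
h=.035
move_l(wh-.037*t+[0,0,h],.08);sleep(.2)
s=get_state();print(s["position"]-(wh-.037*t+[0,0,h]),s["contact_force"],s["clock"])
r=move_l(wh+.011*t+[0,0,h],.025,until_force=5.5)
s=get_state();print(r,(s["position"]-wh)@t,s["contact_force"]@t,s["contact_force"],s["clock"])
print(pinz())
f=shot("side","e1.png");q=proj(f,b)
cv2.imwrite("pics/e.png",cv2.resize(f["img"][int(q[1])-40:int(q[1])+40,int(q[0])-40:int(q[0])+40,::-1],(480,480),interpolation=cv2.INTER_CUBIC))
E
```

```text
[(0.56, array([-0.0055, -0.0003,  0.0284]))] 20.3583
[0.0005 0.0001 0.0006] [-0.5033 -0.3011  0.0113] 23.4167
False 0.011045456500824231 -0.9359485000212434 [ 0.8478  0.4631 -0.0369] 25.4833
[(0.5, array([-0.0007, -0.    ,  0.0437]))]
```

View pics/e.png

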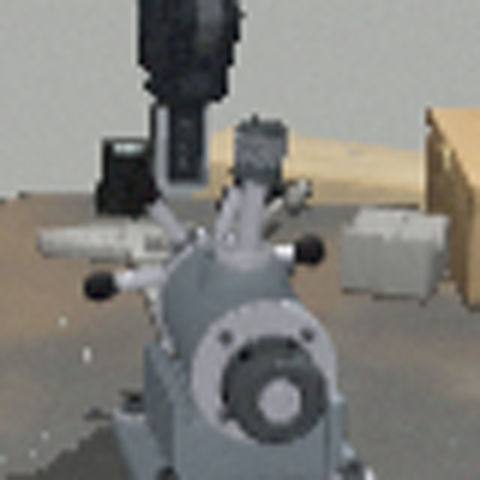

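The pin stands in the bush, riding on the spindle. The finger moved the capstan about 40° and it hasn't caught yet. I'll continue with the next spokes.

```bash
cat > push.py <<'E'
from h import *
h=.035
def push(end=.011):
    s=get_state();p=s["position"];move_l([p[0],p[1],wh[2]+.065],.15)
    move_l(wh-.037*t+[0,0,.065],.15);d=move_l(wh-.037*t+[0,0,h],.06,until_force=6);sleep(.15)
    r=move_l(wh+end*t+[0,0,h],.025,until_force=5.5)
    s=get_state();print(d,r,(s["position"]-wh)@t,s["contact_force"]@t,s["contact_force"],s["clock"])
    q=pinz();print(q,flush=True);return r,q
E
python3 - <<'E'
from push import *
for i in range(3):
    r,q=push()
    if r: break
f=shot("side","g1.png");q=proj(f,b)
cv2.imwrite("pics/g.png",cv2.resize(f["img"][int(q[1])-40:int(q[1])+40,int(q[0])-40:int(q[0])+40,::-1],(480,480),interpolation=cv2.INTER_CUBIC))
E
```

```text
False False 0.011067299431095802 -1.294106071282661 [ 1.3179  0.069  -0.8101] 29.3167
[(0.67, array([-0.0016, -0.0001,  0.0336]))]
False True -0.008253157657700766 -2.3616730407572617 [ 2.3022  0.5296 -0.3357] 32.2167
[(0.45, array([-0.0093, -0.0005,  0.0181]))]
```

View pics/g.png

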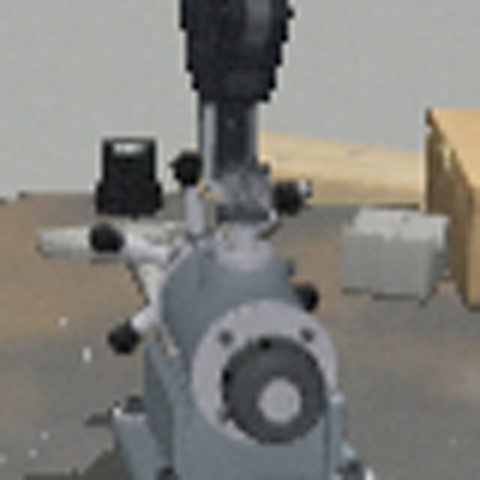

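The pin has dropped about 12 mm (the head is visibly lower, its underside near crop row 218) and the capstan has caught. I'll back off and press the pin home.

```bash
python3 - <<'E'
from push import *
p=get_state()["position"];move_l(p-.006*t,.05);p=get_state()["position"];move_l([p[0],p[1],.175],.15)
move_l([b[0],b[1],.175],.12);sleep(.2)
move_l([b[0],b[1],.146],.08)
r=move_l([b[0],b[1],.1165],.015,until_force=28)
s=get_state();print(r,s["position"],s["contact_force"],s["clock"])
E
```

```text
False [0.4751 0.0674 0.119 ] [-6.2025 -2.8006 23.4723] 37.0083
```

```bash
python3 - <<'E'
from push import *
p=get_state()["position"];move_l([p[0],p[1],.25],.12);sleep(.3)
print(pinz())
W=shot("wrist","k1.png");f=shot("side","k2.png");q=proj(f,b);w=proj(W,b+[0,0,.011])
print([(d["score"],atz(W,d["centre"],b[2]+.011)-b) for d in tip_of("wrist","lock_pin_head")[:2]])
c=lambda g,q,r:cv2.resize(g["img"][int(q[1])-r:int(q[1])+r,int(q[0])-r:int(q[0])+r,::-1],(400,400),interpolation=cv2.INTER_CUBIC)
cv2.imwrite("pics/k.png",np.hstack([c(f,q,40),c(W,w,80)]));print(get_state()["clock"])
E
```

```text
[(0.42, array([0.0069, 0.0003, 0.0072]))]
[(0.68, array([-0.0003,  0.0003,  0.011 ]))]
38.825
```

View pics/k.png

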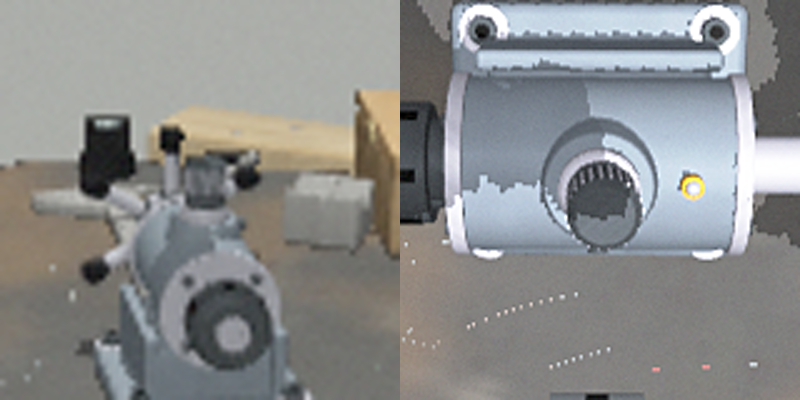

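The head looks seated on the bush. A second light press will check that its height hasn't sprung back.

```bash
python3 - <<'E'
from push import *
move_l([b[0],b[1],.128],.12);sleep(.2)
r=move_l([b[0],b[1],.113],.012,until_force=5);s=get_state();print(r,s["position"],s["contact_force"])
r=move_l([b[0],b[1],.113],.012,until_force=26);s=get_state();print(r,s["position"],s["contact_force"])
move_l([b[0],b[1],.25],.12);sleep(.3)
shot("wrist");print([(d["score"],d["centre"]) for d in tip_of("wrist","lock_pin_head")[:2]],pinz())
f=shot("top")
for n in("setting_ring","spanner","short_pin_head"): print(n,[(d["score"],d["centre"]) for d in tip_of("top",n)[:2]])
print(get_state()["clock"],get_state()["contact_force"]);sign_off()
E
```

```text
True [0.4743 0.0682 0.1193] [-0.0608  0.3832  4.6332]
True [0.4745 0.0678 0.1191] [-1.3842  0.2896  7.9548]
[(0.56, [322.6, 223.0])] [(0.66, array([-0.0041, -0.0002,  0.0079]))]
setting_ring [(0.7, [324.8, 209.8])]
spanner [(0.68, [329.2, 305.0])]
short_pin_head [(0.58, [376.9, 250.5])]
43.225 [-0.5738 -0.349  -0.3326]
the job is handed in; nothing more can be done
```

I locked the spindle and handed the job in at about 43 s of the 64 s allowed; sign-off reports no verdict.

- **Pin in the bush:** I took the grey long pin from the drilled block, stood it in the bush riding on the spindle, and let go of it.
- **Turning the capstan:** I pushed it spoke by spoke with the shut fingers. On the fourth push the force limit (5.5 N) stopped the finger, and the side view showed the pin had dropped. I backed off there.
- **Pressing home:** I pressed the pin down with about 23 N.

Last checks:
- **Depth:** a second light press met the head top at z = 0.119 m, firm. That is exactly the home height: bush mouth at 97 mm plus the 22 mm head. The picture shows the head on the bush.
- **Position:** the wrist camera put the head within about 0.5 mm of the bush axis.
- **Bystanders:** the setting ring, spanner and short pin stayed close to where they were. The ring's reading in the top view moved about 5 pixels (roughly 11 mm). The arm never went near it, so I take that as detector noise.
- **Disagreement:** the side camera put the head 7 to 8 mm above the bush mouth instead of 11 mm, and 4 to 7 mm to the side. It was just as far off in earlier readings, so I trusted the touch and wrist camera results instead.

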